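# Take the spent drying cartridge out of the finds case

## Task

The spent drying cartridge with the red grip is locked by a bayonet in the port on top of the grey finds case: turn it anticlockwise (seen from above) until its grip bar lines up with the two green-marked notches, lift it straight out, and stand it upright on the floor of the yellow crate without dropping it. Then slide the case's shutter (the steel plate with the yellow tab) all the way across the open port, as far as it goes. Leave the crate and everything else where it is.

Things in the scene. Friction and masses are not known exactly. Their poses are not given: they have to be found in the camera images.
- case: Grey airtight finds case fixed to the bench, 150 x 270 x 80 mm (x, y, z), origin at the centre of its underside. In its top, at local (0, -65) mm, is the bayonet port; a steel shutter slides on top along local y. Two aluminium rails, 6.5 mm high, run along y at local x = +-62.5 mm.
- port (a point): Centre of the port on its vertical axis, at the case's top (80 mm above the bench); axes as the case. Hole 60 mm in diameter in an aluminium flange 6.5 mm thick (top 1 mm above the case), with two notches 21 mm wide reaching to 40 mm from the axis at local +x and -x, a green dot by each. The well's floor is 60 mm below the case's top; the cartridge must rise 60 mm to clear it.
- cartridge: White barrel 56 mm wide, 60 mm high, topped by a red grip bar 54 (x) x 16 (y) mm, z 60 to 100 mm; 0.25 kg. Origin: centre of underside. Two 11 mm wide lugs at +x and -x, in line with the bar, reach 37 mm from the axis at z 42 to 52. Starts on the well's floor, bar 50 to 80 deg clockwise of the notches; its anticlockwise stop is 5 deg past them; lifts out within 5 deg of them.
- shutter (a joint): Position of the steel shutter in m: 0 is parked clear of the port, 0.115 is fully across the port against its stop. It slides along the case's local -y. Plate 114 x 88 x 4 mm (x, y, z), its underside 2 mm above the case's top; starts at 0 to 0.03. Slides with about 2 N.
- shutter_tab (a point): Top centre of the yellow upright tab in the middle of the shutter plate: 44 mm long in the case's x, 14 mm thick in y, 34 mm high, its top 120 mm above the bench. Same axes as the case; over the port's axis when the shutter is fully across.
- crate: Yellow open crate, loose, 1.2 kg, 240 x 280 x 60 mm over all, walls and floor 6 mm thick; rim lip 6 mm outside. Origin at the centre of its underside. Its local +y half holds an old blue cartridge and a jar; the local -y half is empty, good place to stand the cartridge: local (0, -65) mm.
- old_cartridge: Old cartridge with a blue grip, same shape as the red one, standing in the crate (local +y half). Leave it. Origin at the centre of its underside.
- jar: Small jar, 48 mm in diameter, 55 mm high, standing in the crate (local +y half). Leave it. Origin at the centre of its underside.
- tape: Roll of amber tape lying flat, 90 mm in diameter, 25 mm high. Leave it. Origin at the centre of its underside.
- brush: Brush, some 200 mm long, lying on the right. Leave it. Origin at its underside.
- scale_stick: Black and white photo scale stick, 200 x 20 x 8 mm. Leave it. Origin at the centre of its underside.
- bottle: White bottle with a blue cap, 60 mm in diameter, 140 mm high, on the left. Leave it. Origin at the centre of its underside.
Mind the look-alikes: they are no part of the job. What is shaped like the cartridge but black or pink is not meant.

How it is judged:
On the way, in this order (a step that is already met when the one before it is completed fails the run):
1. the cartridge is turned so that its bar is in line with the notches (within 0.2 rad) (angle between the x axis of cartridge and the x axis of port, either way round below 0.2 rad), for 0.05 s.
2. the cartridge is lifted clear of the case (z of cartridge in the frame of case above 0.081 m), for 0.05 s.
3. the cartridge stands released on the crate's floor while the shutter is still open (joint below 0.09) (x of cartridge in the frame of crate between -0.1 and 0.1 m and y of cartridge in the frame of crate between -0.12 and 0.12 m and z of cartridge in the frame of crate between 0 and 0.012 m and angle between cartridge's own z axis and vertical below 0.1 rad and contact force between the fingers and cartridge below 0.1 N and linear speed of cartridge below 0.02 m/s and value of joint shutter below 0.09 m), for 0.2 s.
At the end, for the whole second after the job is handed in: The red cartridge stands upright (0.1 rad), released and still on the crate's floor (origin within 100 mm in x and 120 mm in y of the crate's centre, under 12 mm above the crate's underside); the shutter is across the port, within 7 mm of its stop (joint above 0.108), and still (x of cartridge in the frame of crate between -0.1 and 0.1 m and y of cartridge in the frame of crate between -0.12 and 0.12 m and z of cartridge in the frame of crate between 0 and 0.012 m and angle between cartridge's own z axis and vertical below 0.1 rad and contact force between the fingers and cartridge below 0.1 N and linear speed of cartridge below 0.02 m/s and value of joint shutter above 0.108 m and velocity of joint shutter below 0.01 m/s); the robot touches nothing.
It fails at once if the old cartridge, jar, tape, brush, scale stick or bottle is shifted by more than 30 mm (distance of any of old_cartridge, jar, tape, brush, scale_stick, bottle from where it was at the start of the episode above 0.03 m).
It fails at once if the crate is shifted by more than 30 mm (distance of crate from where it was at the start of the episode above 0.03 m).
It fails at once if the old cartridge or the jar in the crate is tipped (angle between any of old_cartridge, jar's own z axis and vertical above 0.35 rad).
It fails at once if the red cartridge is dropped (falls free of the fingers faster than 0.7 m/s, some 25 mm of fall) (linear speed of cartridge above 0.7 m/s and contact force between the fingers and cartridge below 0.05 N).
It also fails if it takes over 64 s, if anything falls off the work surface, if the arm or the gripper's body presses on something with over 40 N, if the wrist force passes 120 N, or if a joint passes its speed limit or range.

## Robot

A 7-joint arm with a two-finger parallel gripper is mounted at the origin on the work surface. World frame = base frame: x ahead of the robot, y to its left, z up, the work surface at z = 0. Lengths are in m, angles in rad, forces in N, time in s.
With the tool pointing down it reaches from about 0.35 to 0.9 m from the base axis. Payload 8.1 kg.
Tool frame: the origin (TCP) lies midway between the tips of the shut fingers; the grasp point (between the pads) lies 19 mm behind it; z points along the fingers, y is the line along which they close (so a half turn about z gives the same grasp; the last joint's range is limited). The gripper opens to 92 mm and grips with 3 to 60 N. Pads are 19 mm wide; open, the fingers measure 130 mm over their backs; the gripper's body (75 mm by 190 mm) begins 47 mm behind the grasp point.
Start: joints at [1.241, 0.434, 0.025, 1.573, -0.012, 1.134, -0.075], TCP at [0.141, -0.609, 0.203] pointing down, gripper open.
Joint ranges: [-2.62, 2.62], [-0.44, 2.09], [-1.27, 1.32], [0.08, 2.57], [-1.32, 4.46], [0.12, 2], [-2.74, 2.74]. Speed limits (rad/s): [2.22, 2.22, 3.01, 3.01, 3.14, 3.14, 3.14].

## Interface

Orientations are given as a rotation vector (axis times angle).
In Python, from cell import observe, cams, job gives the robot as it stands. The module is installed in compiled form; this text tells all that it offers.
- The arm moves only by the tool step_arm, never from a script. Its argument "steps" is a list of rows, each a list of 6 numbers: the shift along the world's x, y, z in mm, then the turn, a rotation vector about the world's x, y, z in rad. In form: [[dx, dy, dz, rx, ry, rz], ...]. A call has 1 to 20 rows; each row shifts and turns the commanded pose from where the row before left it; what a row does not reach is not made up. A row lasts 1/12 s, in which the tool goes at most 41.7 mm and 7.16 degrees, less where a joint would pass 70% of its speed; a pose out of reach is approached as far as the arm can. A call with a gripper value outside its range is refused whole. "gripper" is the opening, from 0 (shut) to 1 (fully open), set as the call begins (left out, the last holds). The fingers move at their own pace and stop on an object; "force" is the grip in N (left out, the last holds). Time passes only in rows, so rows that do not move let the fingers close. It gives the time, the measured TCP pose, the force, the opening and the grip force at its end, in the units of the state.
- observe(): the state, without advancing time (a new reading comes with each control period).
- cams.get_image(name): name is "scene" or "side" or "wrist"; returns the picture (420x560x3 uint8, red, green, blue); there is no depth.
- cams.get_calibration(name): a dict with "fov_y" (degrees; the focal length in pixels is half the picture's height over the tangent of half this angle, whatever the lens; pixels are square), "cx", "cy" (the principal point, pixels), "world_to_cam" (4x4, takes a point from world to camera coordinates). Camera axes: x right, y up, looking along -z (the intrinsics and any distortion apply to the point x, -y, -z); pixel columns grow to the right and rows downward; lengths in m; the calibration is good to about 2 mm. A picture is of the moment at which its call begins: read the wrist's pose just before it. get_calibration takes no time and is no camera call; for the wrist camera it gives the pose at the moment of the call.
- job.sign_off(): hands the job in; it is judged then, once.
The state is a dict: "clock": time; "joints": joint angles; "dq": joint speeds; "joint_efforts": joint torques, N m; "position": TCP position; "ee_rot": TCP orientation; "force": force on the tool from outside, world axes, zero at the start; "ft_torque": the same for the moment, N m; "width": opening from 0.0 (shut) to 1.0 (fully open); "gripper_force": force on a finger pad.
Only numpy, scipy, OpenCV 4.12 (cv2) and the standard library are available. Lean on these libraries where they do the work, as an engineer would, in place of code of your own. Each camera call takes 0.05 s, during which the arm holds its last target. There are 200 camera calls.

## Working session

There is one attempt and no reset: what is moved stays moved. The work goes in short steps, Python scripts to look and compute and a tool call to move; the robot and the scene stay as the last step left them, time stands still between calls to the robot, and variables do not carry over. Pictures are saved under pics/ and viewed, at most 10 in all, crops included, and the job is handed in when it is done.

Besides the shell and the picture viewer there is one more tool, called after ">>>" by a JSON object that holds its "name" and its "arguments", one argument or row to a line. step_arm: Moves the arm, as the interface text tells. Its arguments: {"type":"object","properties":{"steps":{"type":"array","items":{"type":"array","items":{"type":"number"}}},"gripper":{"type":"number"},"force":{"type":"number"}},"required":["steps"]}

```bash
mkdir -p pics
python3 - <<'E'
from cell import observe,cams
import cv2
for n in("scene","side"):
    cv2.imwrite(f"pics/{n}0.png",cams.get_image(n)[:,:,::-1]); c=cams.get_calibration(n); print(n,c)
s=observe();print(s)
E
```

```text
scene {'fov_y': 47.973240378220325, 'cx': 280.10129294706365, 'cy': 212.04118682866033, 'world_to_cam': array([[-0.2498549 ,  0.9682317 ,  0.00999507,  0.14274384],
       [-0.78055068, -0.20751019,  0.58964409,  0.35376234],
       [ 0.57298618,  0.13952381,  0.80760135, -1.78526088],
       [ 0.        ,  0.        ,  0.        ,  1.        ]])}
side {'fov_y': 48.52391590483038, 'cx': 278.25445357183503, 'cy': 219.4028544387329, 'world_to_cam': array([[-0.92031491, -0.39075148,  0.0182686 ,  0.47984893],
       [ 0.26724151, -0.59394193,  0.75882472, -0.22285492],
       [-0.2856614 ,  0.70323983,  0.65103864, -1.18269478],
       [ 0.        ,  0.        ,  0.        ,  1.        ]])}
{'clock': 0.1, 'joints': array([ 1.24138739,  0.43511895,  0.02499305,  1.57398511, -0.01159071,
        1.13403516, -0.07508184]), 'dq': array([-0.00041923, -0.00232398,  0.00090152, -0.00144113, -0.00133739,
       -0.00067049, -0.00052213]), 'joint_efforts': array([ 2.10524202e-03, -6.69125605e+01,  9.87332426e-01, -3.15148401e+01,
       -6.05575950e-02,  3.74622701e-02,  4.94030724e-05]), 'position': array([ 0.14036353, -0.60852914,  0.20225319]), 'ee_rot': array([-3.12006403e+00, -3.55251554e-01,  4.71378020e-04]), 'force': array([-0.16856923,  0.31890784,  0.34045349]), 'ft_torque': array([-0.01109748,  0.03715158, -0.01147233]), 'gripper_force': 0.0, 'width': 1.000226314937643}
```

View pics/scene0.png

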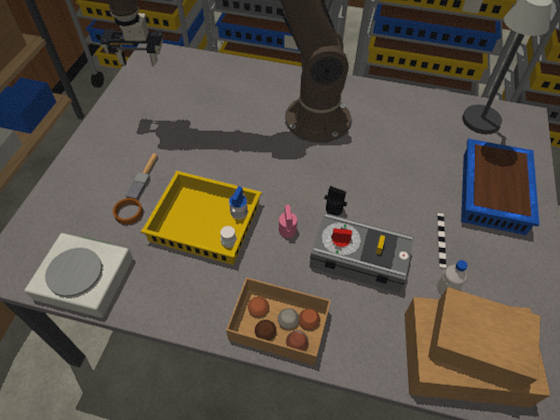

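View pics/side0.png

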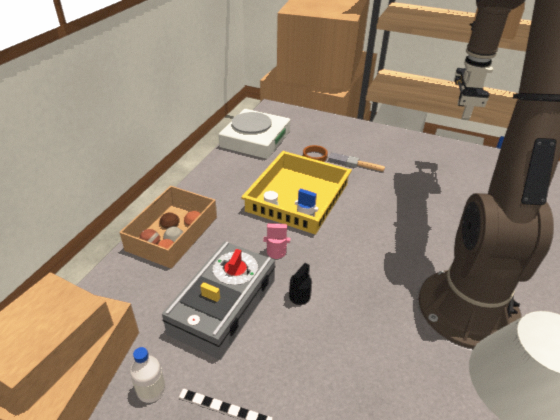

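Candidates for the cartridge (scene picture): red grip in the case (342,238), pink (288,222), black (336,200), and blue in the crate (238,200). I choose the red one in the grey case's port and check it in a close crop.

Run:
```python
import cv2
a=cv2.imread("pics/scene0.png")[205:290,305:420]
b=cv2.imread("pics/side0.png")[235:350,160:285]
a=cv2.resize(a,None,fx=6.9,fy=6.9,interpolation=cv2.INTER_CUBIC);cv2.imwrite("pics/ca.png",a)
b=cv2.resize(b,None,fx=5,fy=5,interpolation=cv2.INTER_CUBIC);cv2.imwrite("pics/cb.png",b)
```

```text
(no output)
```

View pics/ca.png

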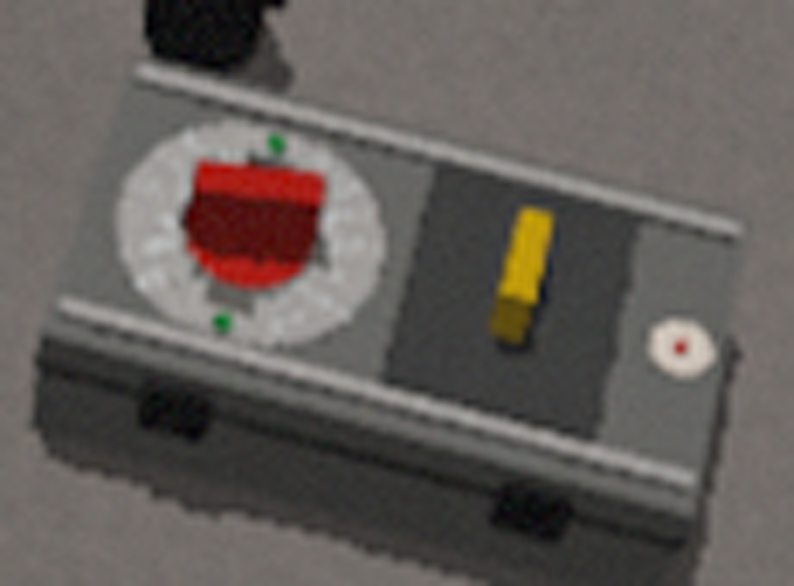

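View pics/cb.png

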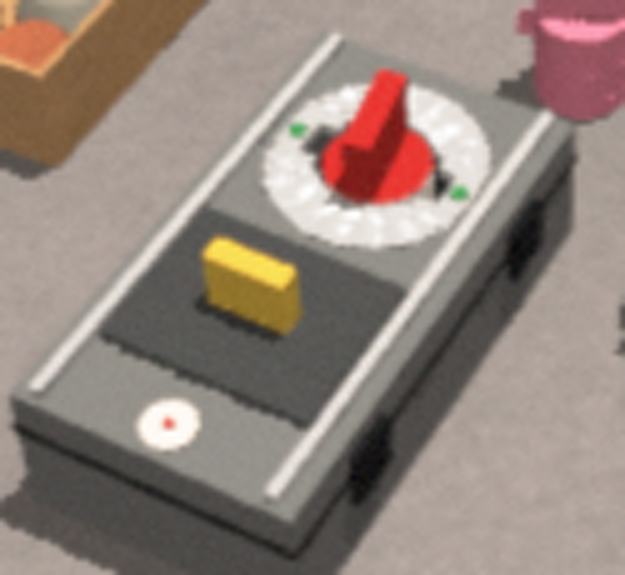

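The crops confirm the red grip (bar top in scene about (343,231)), standing in the flanged port with green dots at (345,226) and (337,252); the shutter's tab is at about (381,240). Now I fit the poses.

```bash
cat > h.py <<'E'
import numpy as np
from cell import cams
def K(n):
    c=cams.get_calibration(n); f=210/np.tan(np.radians(c["fov_y"]/2)); return c,f
def proj(n,P):
    c,f=K(n); P=np.atleast_2d(P); q=P@c["world_to_cam"][:3,:3].T+c["world_to_cam"][:3,3]
    return np.c_[c["cx"]+f*q[:,0]/-q[:,2], c["cy"]-f*q[:,1]/-q[:,2]]
def back(n,uv,z):
    c,f=K(n); R=c["world_to_cam"][:3,:3]; t=c["world_to_cam"][:3,3]; o=-R.T@t
    uv=np.atleast_2d(uv).astype(float); d=np.c_[(uv[:,0]-c["cx"])/f,-(uv[:,1]-c["cy"])/f,-np.ones(len(uv))]@R
    return o+d*((z-o[2])/d[:,2])[:,None]
E
cat > m.py <<'E'
from h import *
S=lambda l:np.array(l)/6.9+[305,205]
D=lambda l:np.array(l)/5+[160,235]
T={"green":(.081,[[276,144],[222,323]],[[460,194],[298,131]]),
"rails":(.0865,[[140,70],[742,230],[65,303],[690,480]],[[550,115],[272,495],[335,38],[38,387]]),
"bar":(.12,[[197,162],[326,174],[320,205],[192,192]],[[408,78],[378,152],[345,140],[378,70]]),
"tab":(.12,[[527,207],[553,213],[535,303],[500,292]],[[298,268],[290,282],[205,245],[220,237]])}
for k,(z,a,b) in T.items():
    A=back("scene",S(a),z)*1000;B=back("side",D(b),z)*1000
    print(k,"\n",np.c_[A[:,:2],B[:,:2]].round(0),A.mean(0).round(1),B.mean(0).round(1))
print("crate",back("scene",[[174,174],[262,206],[223,259],[145,227]],.06)[:,:2].round(3),back("side",[[350,180],[281,155]],.06)[:,:2].round(3))
print("base of lookalikes",back("scene",[[288,236],[335,212],[458,290]],0)[:,:2].round(3))
E
python3 m.py
```

```text
green 
 [[518. 184. 515. 185.]
 [612. 178. 608. 180.]] [565.1 180.7  81. ] [561.2 182.4  81. ]
rails 
 [[499. 120. 494. 122.]
 [515. 381. 511. 381.]
 [623. 113. 620. 116.]
 [640. 371. 635. 372.]] [569.1 246.3  86.5] [564.8 248.1  86.5]
bar 
 [[563. 154. 555. 158.]
 [555. 206. 546. 209.]
 [571. 206. 564. 208.]
 [578. 155. 571. 159.]] [566.8 180.3 120. ] [559.1 183.4 120. ]
tab 
 [[550. 289. 546. 288.]
 [550. 299. 545. 297.]
 [595. 298. 591. 293.]
 [594. 283. 588. 286.]] [572.5 292.3 120. ] [567.7 291.3 120. ]
crate [[ 0.444 -0.39 ]
 [ 0.495 -0.078]
 [ 0.706 -0.135]
 [ 0.661 -0.395]] [[ 0.411 -0.326]
 [ 0.669 -0.369]]
base of lookalikes [[0.544 0.018]
 [0.415 0.143]
 [0.599 0.539]]
```

>>> {"name": "step_arm", "arguments": {
  "steps": [
    [25,22,4,0,0,0.05],
    [25,22,4,0,0,0.05],
    [25,22,4,0,0,0.05],
    [25,22,4,0,0,0.05],
    [25,22,4,0,0,0.05],
    [25,22,4,0,0,0.05],
    [25,22,4,0,0,0.05],
    [25,22,4,0,0,0.05],
    [25,22,4,0,0,0.05],
    [25,22,4,0,0,0.05],
    [25,22,4,0,0,0.05],
    [25,22,4,0,0,0.05],
    [25,22,4,0,0,0.05],
    [25,22,4,0,0,0.05],
    [25,22,4,0,0,0.05],
    [25,22,4,0,0,0.05]
  ]
}}

```text
clock: 1.43
position: [0.5413, -0.2558, 0.2668]
ee_rot: [-2.735, -1.546, 0.001]
force: [0.9, -0.3, -0.4]
width: 0.998
gripper_force: 0.0
```

>>> {"name": "step_arm", "arguments": {
  "steps": [
    [1,31,0,0,0,0.05],
    [1,31,0,0,0,0.05],
    [1,31,0,0,0,0.05],
    [1,31,0,0,0,0.05],
    [1,31,0,0,0,0.05],
    [1,31,0,0,0,0.05],
    [1,31,0,0,0,0.05],
    [1,31,0,0,0,0.05],
    [1,31,0,0,0,0.05],
    [1,31,0,0,0,0.05],
    [1,31,0,0,0,0.05],
    [1,31,0,0,0,0.05],
    [1,31,0,0,0,0.05],
    [1,31,0,0,0,0.05],
    [0,0,0,0,0,0],
    [0,0,0,0,0,0],
    [0,0,0,0,0,0]
  ]
}}

```text
clock: 2.85
position: [0.5545, 0.1762, 0.2665]
ee_rot: [2.043, 2.387, -0.002]
force: [0.1, -0.1, -0.6]
width: 1.001
gripper_force: 0.0
```

```bash
cat > fit.py <<'E'
from h import *
import cv2
from scipy.optimize import minimize
M={}
for n,(x0,y0,x1,y1) in {"scene":(130,160,275,270),"side":(230,140,360,240)}.items():
    im=cv2.imread(f"pics/{n}0.png"); hsv=cv2.cvtColor(im,cv2.COLOR_BGR2HSV)
    m=cv2.inRange(hsv,(20,150,60),(35,255,255)); w=np.zeros_like(m); w[y0:y1,x0:x1]=m[y0:y1,x0:x1]
    k,l,s,_=cv2.connectedComponentsWithStats(w); w=np.uint8(l==1+s[1:,4].argmax())
    h=cv2.convexHull(cv2.findNonZero(w)); f=np.zeros_like(w); cv2.fillConvexPoly(f,h,1); M[n]=f
pts=np.array([[a*x,b*y,z] for x,y,z in((.120,.140,0),(.126,.146,.06),(.126,.146,.054)) for a in(-1,1) for b in(-1,1)])
def cost(p,names=("scene","side")):
    c,s=np.cos(p[2]),np.sin(p[2]); P=pts.copy(); P[:,0]=p[0]+c*pts[:,0]-s*pts[:,1]; P[:,1]=p[1]+s*pts[:,0]+c*pts[:,1]; t=0
    for n in names:
        f=np.zeros((420*4,560*4),np.uint8); cv2.fillConvexPoly(f,cv2.convexHull(np.int32(np.round(proj(n,P)*4+2))),1)
        t+=np.sum(f!=cv2.resize(M[n],None,fx=4,fy=4,interpolation=0))/16
    return t
for nm in(("scene",),("side",),("scene","side")):
    r=min((minimize(cost,[.575,-.25,y],args=(nm,),method="Nelder-Mead",options=dict(initial_simplex=np.array([[.575,-.25,y]]*4)+np.vstack([np.zeros(3),np.diag([.02,.02,.15])]))) for y in(-.2,0,.2)),key=lambda r:r.fun); print(nm,r.x.round(4),r.fun)
E
python3 fit.py
python3 - <<'E'
from h import *
import cv2
from cell import observe
s=observe(); print(s["position"],s["ee_rot"],s["joints"].round(2),s["clock"])
cv2.imwrite("pics/w1.png",cams.get_image("wrist")[:,:,::-1])
c=K("wrist"); np.savez("w1.npz",f=c[1],cx=c[0]["cx"],cy=c[0]["cy"],T=c[0]["world_to_cam"])
print(proj("wrist",[[.563,.182,.12],[.51,.184,.081],[.61,.178,.081]]))
E
```

```text
('scene',) [ 0.5586 -0.2512 -0.0474] 93.875
('side',) [ 0.5594 -0.2477 -0.0425] 108.625
('scene', 'side') [ 0.5587 -0.2503 -0.0449] 244.125
[0.55446678 0.17617677 0.2664575 ] [ 2.04254715e+00  2.38686544e+00 -1.89020349e-03] [ 0.03  0.39 -0.61  1.55  0.23  1.28 -0.45] 2.85
[[293.34295157 187.17625951]
 [240.8562771  169.39399329]
 [336.85572612 189.97400626]]
```

View pics/w1.png

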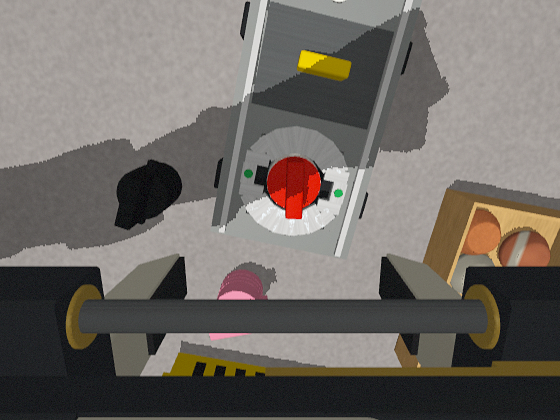

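The wrist view shows the red bar in the port, with its top running roughly from (293,160) to (293,218). The green dots are at (248,174) and (338,193), and the shutter's tab is at (325,65).

Run:
```python
from h import *
import cv2
g=back("wrist",[[248,174],[338,193]],.081)*1000; print(g.round(1),g.mean(0))
im=cv2.imread("pics/w1.png")[140:235,250:340]; cv2.imwrite("pics/w1c.png",cv2.resize(im,None,fx=6,fy=6,interpolation=2))
print((back("wrist",[[299,64],[350,76]],.12)*1000).round(1))
```

```text
[[517.7 180.4  81. ]
 [611.8 175.1  81. ]] [564.75650292 177.75152876  81.        ]
[[550.8 286.2 120. ]
 [594.8 283.5 120. ]]
```

View pics/w1c.png

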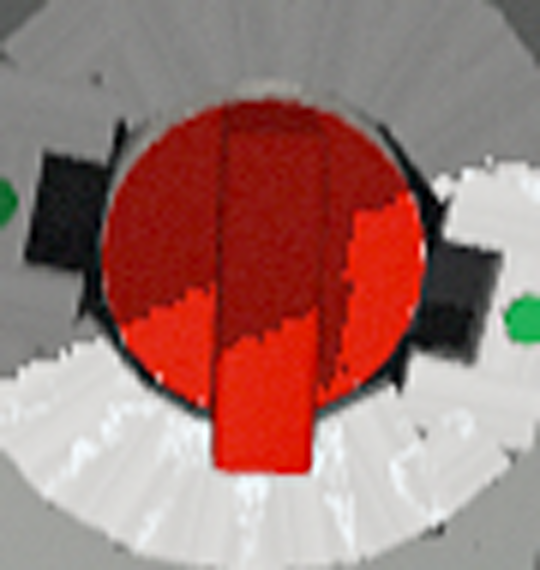

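In the crop, the bar's top face has corners at about (222,128), (328,126), (312,470) and (213,470).

Run:
```python
from h import *
p=np.array([[222,128],[328,126],[312,470],[213,470]])/6+[250,140]
b=back("wrist",p,.12)*1000; print(b.round(1),b.mean(0)); d=(b[0]+b[1]-b[2]-b[3]);print(np.degrees(np.arctan2(d[1],d[0])))
print((back("wrist",np.array([[40,205],[475,300]])/6+[250,140],.081)*1000).round(1))
from cell import observe
from scipy.spatial.transform import Rotation as R
M=R.from_rotvec(observe()["ee_rot"]).as_matrix(); print(M.round(3),np.degrees(np.arctan2(M[1,1],M[0,1])))
```

```text
[[553.6 204.5 120. ]
 [569.2 207.2 120. ]
 [575.8 153.8 120. ]
 [560.5 151.5 120. ]] [564.77706963 179.23325668 120.        ]
97.29185621583328
[[526.4 181.6  81. ]
 [602.2 176.8  81. ]]
[[-0.153  0.988 -0.   ]
 [ 0.988  0.153 -0.001]
 [-0.001 -0.001 -1.   ]] 8.82246745679045
```

>>> {"name": "step_arm", "arguments": {
  "steps": [
    [2,1,-25,0,0,0],
    [2,1,-25,0,0,0],
    [2,1,-25,0,0,0],
    [2,1,-25,0,0,0],
    [1.5,0,-20,0,0,0],
    [0,0,-15,0,0,0],
    [0,0,-15,0,0,0],
    [0,0,-15,0,0,0],
    [0,0,-12,0,0,0],
    [0,0,0,0,0,0],
    [0,0,0,0,0,0]
  ],
  "gripper": 0.5
}}

```text
clock: 3.82
position: [0.564, 0.1799, 0.0897]
ee_rot: [-2.043, -2.386, 0.002]
force: [-0.4, 0.2, 0.3]
width: 0.502
gripper_force: 0.0
```

>>> {"name": "step_arm", "arguments": {
  "steps": [
    [0,0,0,0,0,0],
    [0,0,0,0,0,0],
    [0,0,0,0,0,0],
    [0,0,0,0,0,0],
    [0,0,0,0,0,0],
    [0,0,0,0,0,0],
    [0,0,0,0,0,0],
    [0,0,0,0,0,0]
  ],
  "gripper": 0,
  "force": 25
}}

```text
clock: 4.48
position: [0.5644, 0.1813, 0.0903]
ee_rot: [2.041, 2.387, 0.001]
force: [1.0, 0.7, 2.2]
width: 0.166
gripper_force: 24.8
```

>>> {"name": "step_arm", "arguments": {
  "steps": [
    [0,0,0,0,0,0.05],
    [0,0,0,0,0,0.05],
    [0,0,0,0,0,0.05],
    [0,0,0,0,0,0.05],
    [0,0,0,0,0,0.05],
    [0,0,0,0,0,0.05],
    [0,0,0,0,0,0.05],
    [0,0,0,0,0,0.05],
    [0,0,0,0,0,0.05],
    [0,0,0,0,0,0.05],
    [0,0,0,0,0,0]
  ]
}}

```text
clock: 5.4
position: [0.5642, 0.181, 0.0903]
ee_rot: [1.384, 2.82, 0.0]
force: [-0.4, -0.9, 4.4]
width: 0.17
gripper_force: 24.8
```

>>> {"name": "step_arm", "arguments": {
  "steps": [
    [0,0,0,0,0,0.05],
    [0,0,0,0,0,0.05],
    [0,0,0,0,0,0.05],
    [0,0,0,0,0,0.05],
    [0,0,0,0,0,0.05],
    [0,0,0,0,0,0.05],
    [0,0,0,0,0,0.05],
    [0,0,0,0,0,0.05],
    [0,0,0,0,0,0.05],
    [0,0,0,0,0,0.05],
    [0,0,0,0,0,0.05],
    [0,0,0,0,0,0.05],
    [0,0,0,0,0,0.05],
    [0,0,0,0,0,0.05],
    [0,0,0,0,0,0.05],
    [0,0,0,0,0,0.05],
    [0,0,0,0,0,0],
    [0,0,0,0,0,0]
  ]
}}

```text
clock: 6.9
position: [0.5643, 0.181, 0.0902]
ee_rot: [0.183, 3.136, 0.0]
force: [-0.2, 0.0, 5.8]
width: 0.168
gripper_force: 24.8
```

```bash
cat > st.py <<'E'
from h import *
from cell import observe
from scipy.spatial.transform import Rotation as R
s=observe();M=R.from_rotvec(s["ee_rot"]).as_matrix()
print(s["position"].round(4),np.degrees(np.arctan2(M[1,1],M[0,1])).round(2),M[:,2].round(3),s["force"].round(1),s["ft_torque"].round(2),s["joints"].round(2),s["width"])
E
python3 st.py
python3 - <<'E'
from cell import cams
import cv2
im=cams.get_image("wrist")[:,:,::-1];cv2.imwrite("pics/w2.png",im)
E
```

```text
[0.5643 0.181  0.0902] 83.31 [ 0.  0. -1.] [-0.2  0.   5.8] [-0.02 -0.07  0.05] [ 0.18  0.66 -0.88  1.73  0.58  1.03  0.55] 0.16779444369314409
```

View pics/w2.png

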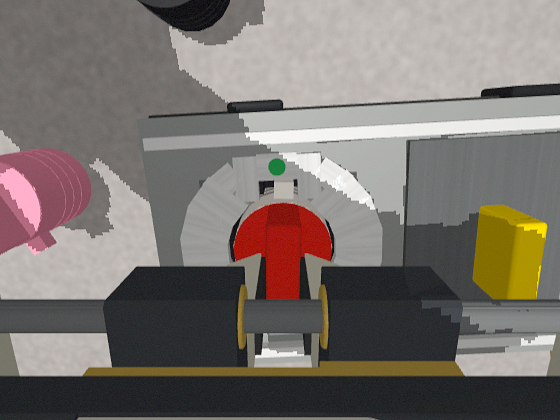

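The bar (column 285) now points nearly at the green dot (277,167), about 3 degrees short of alignment. I turn the rest of the way and start lifting.

>>> {"name": "step_arm", "arguments": {
  "steps": [
    [0,0,0,0,0,0.03],
    [0,0,0,0,0,0.025],
    [0,0,0,0,0,0],
    [0,0,0,0,0,0],
    [0,0,3,0,0,0],
    [0,0,3,0,0,0],
    [0,0,3,0,0,0],
    [0,0,3,0,0,0],
    [0,0,3,0,0,0],
    [0,0,0,0,0,0]
  ]
}}

```text
clock: 7.78
position: [0.5642, 0.1812, 0.1056]
ee_rot: [0.094, 3.14, 0.001]
force: [-0.4, -0.3, -2.6]
width: 0.168
gripper_force: 24.8
```

>>> {"name": "step_arm", "arguments": {
  "steps": [
    [0,0,6,0,0,0],
    [0,0,10,0,0,0],
    [0,0,12,0,0,0],
    [0,0,12,0,0,0],
    [0,0,12,0,0,0],
    [0,0,12,0,0,0],
    [0,0,12,0,0,0],
    [0,0,12,0,0,0],
    [0,0,12,0,0,0],
    [0,0,6,0,0,0],
    [0,0,3,0,0,0],
    [0,0,0,0,0,0],
    [0,0,0,0,0,0]
  ]
}}

```text
clock: 8.87
position: [0.5638, 0.1808, 0.2135]
ee_rot: [-0.094, -3.14, 0.001]
force: [-0.6, 0.1, -2.7]
width: 0.169
gripper_force: 24.8
```

>>> {"name": "step_arm", "arguments": {
  "steps": [
    [0,-8,0,0,0,0],
    [0,-16,0,0,0,0],
    [0,-24,0,0,0,0],
    [0,-29,0,0,0,0],
    [0,-29,0,0,0,0],
    [-1,-29,0,0,0,0],
    [-1,-29,0,0,0,0],
    [-1,-29,0,0,0,0],
    [-1,-29,0,0,0,0],
    [-1,-29,0,0,0,0],
    [-1,-29,0,0,0,0],
    [-1,-29,0,0,0,0],
    [-1,-29,0,0,0,0],
    [0,-29,0,0,0,0],
    [0,-29,0,0,0,0],
    [0,-29,0,0,0,0],
    [0,-29,0,0,0,0],
    [0,-24,0,0,0,0],
    [0,-13,0,0,0,0],
    [0,-6,0,0,0,0]
  ]
}}

```text
clock: 10.53
position: [0.5548, -0.3189, 0.2128]
ee_rot: [-0.1, -3.138, -0.0]
force: [-0.9, 0.3, -3.2]
width: 0.17
gripper_force: 24.8
```

>>> {"name": "step_arm", "arguments": {
  "steps": [
    [0,0,0,0,0,0],
    [0,0,0,0,0,0],
    [0,0,0,0,0,0]
  ]
}}

```text
clock: 10.78
position: [0.5564, -0.3136, 0.2142]
ee_rot: [0.089, 3.14, 0.001]
force: [-0.8, -0.3, -3.5]
width: 0.168
gripper_force: 24.8
```

```bash
python3 st.py
python3 - <<'E'
from cell import cams
import cv2,numpy as np
a=cams.get_image("scene")[130:290,120:300,::-1];b=cams.get_image("side")[110:270,220:400,::-1]
cv2.imwrite("pics/p3.png",cv2.resize(np.hstack([a,b]),(792,352),interpolation=2))
E
```

```text
[ 0.5564 -0.3136  0.2142] 86.74 [ 0.     0.001 -1.   ] [-0.8 -0.3 -3.5] [ 0.16 -0.14 -0.02] [ 1.    0.62 -0.94  1.47  0.51  1.31  1.53] 0.16807802295733995
```

View pics/p3.png

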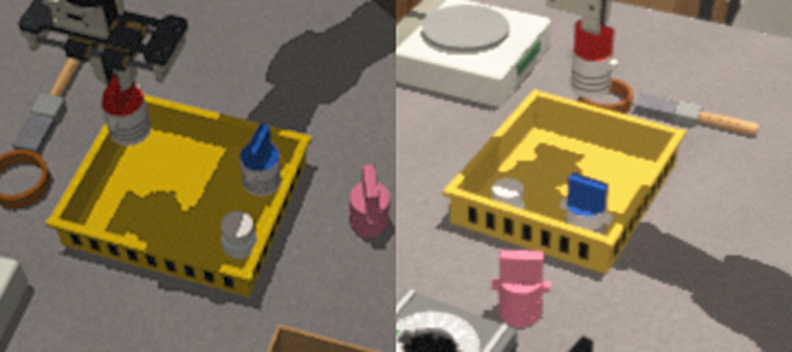

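The cartridge hangs upright at (125,118) in the left crop, above the crate's empty half and clear of the blue cartridge (260,165) and jar (237,232). I lower it.

>>> {"name": "step_arm", "arguments": {
  "steps": [
    [0,0,-8,0,0,0],
    [0,0,-14,0,0,0],
    [0,0,-14,0,0,0],
    [0,0,-14,0,0,0],
    [0,0,-14,0,0,0],
    [0,0,-14,0,0,0],
    [0,0,-14,0,0,0],
    [0,0,-14,0,0,0],
    [0,0,-12,0,0,0],
    [0,0,-8,0,0,0],
    [0,0,-4,0,0,0],
    [0,0,0,0,0,0],
    [0,0,0,0,0,0],
    [0,0,0,0,0,0]
  ]
}}

```text
clock: 12.05
position: [0.5566, -0.3161, 0.0847]
ee_rot: [0.094, 3.139, -0.001]
force: [0.3, 0.4, -3.0]
width: 0.169
gripper_force: 24.8
```

>>> {"name": "step_arm", "arguments": {
  "steps": [
    [0,0,-2,0,0,0],
    [0,0,-2,0,0,0],
    [0,0,-1,0,0,0],
    [0,0,-1,0,0,0],
    [0,0,0,0,0,0],
    [0,0,0,0,0,0]
  ]
}}

```text
clock: 12.55
position: [0.556, -0.316, 0.0779]
ee_rot: [-0.094, -3.14, -0.0]
force: [-0.2, 0.4, -2.0]
width: 0.17
gripper_force: 24.8
```

>>> {"name": "step_arm", "arguments": {
  "steps": [
    [0,0,-1,0,0,0],
    [0,0,-0.5,0,0,0],
    [0,0,-0.5,0,0,0],
    [0,0,0,0,0,0],
    [0,0,0,0,0,0]
  ]
}}

```text
clock: 12.97
position: [0.5563, -0.3159, 0.0764]
ee_rot: [0.094, 3.14, -0.0]
force: [-0.6, 0.9, 2.4]
width: 0.171
gripper_force: 24.8
```

>>> {"name": "step_arm", "arguments": {
  "steps": [
    [0,0,0,0,0,0],
    [0,0,0,0,0,0],
    [0,0,0,0,0,0],
    [0,0,0,0,0,0],
    [0,0,0,0,0,0],
    [0,0,0,0,0,0],
    [0,0,0,0,0,0],
    [0,0,0,0,0,0]
  ],
  "gripper": 0.45
}}

```text
clock: 13.63
position: [0.5561, -0.316, 0.0759]
ee_rot: [0.094, 3.14, 0.0]
force: [0.3, -0.9, -0.7]
width: 0.453
gripper_force: 0.0
```

>>> {"name": "step_arm", "arguments": {
  "steps": [
    [0,0,6,0,0,0],
    [0,0,10,0,0,0],
    [0,0,20,0,0,0],
    [0,0,25,0,0,0],
    [0,0,25,0,0,0],
    [0,0,25,0,0,0],
    [0,0,25,0,0,0],
    [0,0,0,0,0,0]
  ]
}}

```text
clock: 14.3
position: [0.5588, -0.3158, 0.2186]
ee_rot: [0.093, 3.132, -0.004]
force: [0.7, 0.5, -0.7]
width: 0.455
gripper_force: 0.0
```

>>> {"name": "step_arm", "arguments": {
  "steps": [
    [0,15,0,0,0,0],
    [0,30,0,0,0,0],
    [0,32,0,0,0,0],
    [1,32,0,0,0,0],
    [1,32,0,0,0,0],
    [1,32,0,0,0,0],
    [1,32,0,0,0,0],
    [1,32,0,0,0,0],
    [1,32,0,0,0,0],
    [1,32,0,0,0,0],
    [1,32,0,0,0,0],
    [1,32,0,0,0,0],
    [1,32,0,0,0,0],
    [1,32,0,0,0,0],
    [1,32,0,0,0,0],
    [1,32,0,0,0,0],
    [1,32,0,0,0,0],
    [1,32,0,0,0,0],
    [0,32,0,0,0,0],
    [0,16,0,0,0,0]
  ]
}}

```text
clock: 15.97
position: [0.568, 0.2942, 0.2114]
ee_rot: [-0.086, -3.138, -0.003]
force: [-1.2, 0.4, 0.1]
width: 0.451
gripper_force: 0.0
```

>>> {"name": "step_arm", "arguments": {
  "steps": [
    [0,0,0,0,0,0],
    [0,0,0,0,0,0],
    [0,0,0,0,0,0]
  ]
}}

```text
clock: 16.22
position: [0.5705, 0.2882, 0.2113]
ee_rot: [-0.094, -3.139, 0.002]
force: [0.1, -0.6, 0.3]
width: 0.447
gripper_force: 0.0
```

```bash
python3 st.py
python3 - <<'E'
from h import *
import cv2
i=0
im=cams.get_image("wrist")[:,:,::-1];h=cv2.cvtColor(np.ascontiguousarray(im),cv2.COLOR_BGR2HSV)
cv2.imwrite("pics/w4.png",im); print(proj("wrist",[[.571,.289,.12]]))
s=cams.get_image("scene")
c=cv2.cvtColor(s,cv2.COLOR_RGB2HSV)
m=cv2.inRange(h,(22,150,60),(32,255,255)); k,l,st,ce=cv2.connectedComponentsWithStats(m)
for j in range(1,k):
    if st[j,4]>150: print(st[j],ce[j].round(1), (back("wrist",ce[j],.12)*1000).round(1))
cv2.imwrite("pics/s4.png",s[:,:,::-1])
E
```

```text
[0.5705 0.2882 0.2113] 86.57 [-0.001 -0.001 -1.   ] [ 0.1 -0.6  0.3] [ 0.09 -0.16  0.02] [ 0.01  0.62 -0.93  1.47  0.5   1.31  0.55] 0.44651653975608474
[[286.02431107 210.24264324]]
[ 279  176   18   62 1078] [287.3 206.4] [[568.3 289.9 120. ]]
[180 285  18  35 197] [187.1 301. ] [[644.9 201.5 120. ]]
[368 285  18  37 186] [378.4 301.6] [[655.2 361.3 120. ]]
[370 322  16  27 175] [379.7 335.5] [[688.  362.7 120. ]]
[ 146  361  380   15 2916] [358.5 369.7] [[722.  344.4 120. ]]
```

View pics/w4.png

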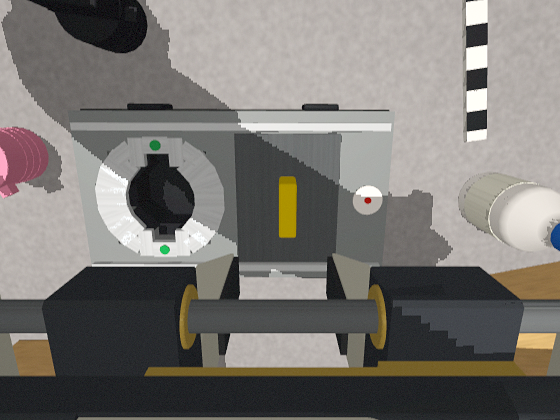

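The tab (287,206) measures (0.568,0.290), so it lies right under the gripper, and the port is empty. I descend and grip.

>>> {"name": "step_arm", "arguments": {
  "steps": [
    [0,1,-20,0,0,0],
    [0,0,-25,0,0,0],
    [0,0,-25,0,0,0],
    [0,0,-20,0,0,0],
    [0,0,-12,0,0,0],
    [0,0,-10,0,0,0],
    [0,0,-6,0,0,0],
    [0,0,0,0,0,0],
    [0,0,0,0,0,0]
  ]
}}

```text
clock: 17.07
position: [0.5713, 0.2902, 0.0946]
ee_rot: [0.094, 3.14, 0.001]
force: [0.1, 0.5, -0.2]
width: 0.447
gripper_force: 0.0
```

>>> {"name": "step_arm", "arguments": {
  "steps": [
    [0,0,0,0,0,0],
    [0,0,0,0,0,0],
    [0,0,0,0,0,0],
    [0,0,0,0,0,0],
    [0,0,0,0,0,0],
    [0,0,0,0,0,0],
    [0,0,0,0,0,0]
  ],
  "gripper": 0,
  "force": 12
}}

```text
clock: 17.65
position: [0.5712, 0.2903, 0.0943]
ee_rot: [0.094, 3.14, 0.001]
force: [-0.2, 0.9, 3.2]
width: 0.144
gripper_force: 12.0
```

>>> {"name": "step_arm", "arguments": {
  "steps": [
    [-0.3,-5,0,0,0,0],
    [-0.6,-10,0,0,0,0],
    [-0.6,-10,0,0,0,0],
    [-0.6,-10,0,0,0,0],
    [-0.6,-10,0,0,0,0],
    [-0.6,-10,0,0,0,0],
    [-0.6,-10,0,0,0,0],
    [-0.6,-10,0,0,0,0],
    [-0.6,-10,0,0,0,0],
    [-0.4,-6,0,0,0,0],
    [-0.2,-4,0,0,0,0],
    [0,0,0,0,0,0],
    [0,0,0,0,0,0],
    [0,0,0,0,0,0]
  ]
}}

```text
clock: 18.82
position: [0.5651, 0.1928, 0.0942]
ee_rot: [-0.096, -3.14, 0.003]
force: [-1.1, -1.8, 7.2]
width: 0.144
gripper_force: 12.0
```

>>> {"name": "step_arm", "arguments": {
  "steps": [
    [-0.2,-3,0,0,0,0],
    [-0.2,-3,0,0,0,0],
    [-0.1,-2,0,0,0,0],
    [-0.1,-2,0,0,0,0],
    [0,0,0,0,0,0],
    [0,0,0,0,0,0]
  ]
}}

```text
clock: 19.32
position: [0.5645, 0.1835, 0.0942]
ee_rot: [-0.096, -3.14, 0.001]
force: [-1.0, 0.3, 6.9]
width: 0.148
gripper_force: 12.0
```

>>> {"name": "step_arm", "arguments": {
  "steps": [
    [0,-1,0,0,0,0],
    [0,-1,0,0,0,0],
    [0,-1,0,0,0,0],
    [0,-1,0,0,0,0],
    [0,0,0,0,0,0],
    [0,0,0,0,0,0]
  ]
}}

```text
clock: 19.82
position: [0.5643, 0.1804, 0.0942]
ee_rot: [-0.095, -3.14, -0.0]
force: [-1.3, 1.3, 6.0]
width: 0.15
gripper_force: 12.0
```

>>> {"name": "step_arm", "arguments": {
  "steps": [
    [0,-1,0,0,0,0],
    [0,-1,0,0,0,0],
    [0,-1,0,0,0,0],
    [0,-1,0,0,0,0],
    [0,0,0,0,0,0],
    [0,0,0,0,0,0]
  ]
}}

```text
clock: 20.32
position: [0.5643, 0.1803, 0.0944]
ee_rot: [0.091, 3.14, 0.009]
force: [1.4, 12.9, -1.7]
width: 0.143
gripper_force: 12.0
```

Now it stands firmly against its stop (13 N) with the tab over the port. I release and retreat.

>>> {"name": "step_arm", "arguments": {
  "steps": [
    [0,3,0,0,0,0],
    [0,0,0,0,0,0],
    [0,0,0,0,0,0]
  ]
}}

```text
clock: 20.57
position: [0.5644, 0.1804, 0.0943]
ee_rot: [-0.094, -3.14, -0.002]
force: [-0.9, 5.2, 5.7]
width: 0.148
gripper_force: 12.0
```

>>> {"name": "step_arm", "arguments": {
  "steps": [
    [0,0,0,0,0,0],
    [0,0,0,0,0,0],
    [0,0,0,0,0,0],
    [0,0,0,0,0,0],
    [0,0,0,0,0,0],
    [0,0,0,0,0,0],
    [0,0,6,0,0,0],
    [0,0,12,0,0,0],
    [0,0,20,0,0,0],
    [0,0,25,0,0,0],
    [0,0,25,0,0,0],
    [0,0,25,0,0,0],
    [0,0,25,0,0,0],
    [0,0,0,0,0,0],
    [0,0,0,0,0,0],
    [0,0,0,0,0,0]
  ],
  "gripper": 0.4
}}

```text
clock: 21.9
position: [0.5646, 0.1799, 0.2322]
ee_rot: [0.094, 3.14, -0.0]
force: [-0.5, -0.9, 0.2]
width: 0.402
gripper_force: 0.0
```

Run:
```python
from h import *
import cv2
w=cams.get_image("wrist")[60:420,60:500,::-1];s=cams.get_image("side")[130:350,150:370,::-1]
w=np.ascontiguousarray(w)
cv2.imwrite("pics/p5.png",np.hstack([w,cv2.resize(s,(360,360),interpolation=2)]))
print(proj("wrist",[[.564,.181,.12],[.564,.189,.12]])-[60,60])
```

```text
[[225.77406956 143.6167909 ]
 [235.42442162 143.0543673 ]]
```

View pics/p5.png

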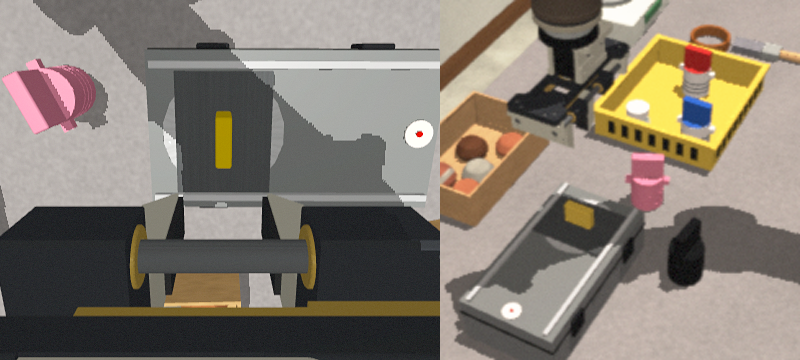

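The tab (223,140) sits over the port's axis with the plate centred over the flange. The red cartridge stands upright in the crate at (697,75), released, and nothing is touched.

```bash
python3 -c "
from cell import job
print(job.sign_off())"
```

```text
the job is handed in; nothing more can be done
None
```

I turned and lifted out the red cartridge, stood it upright in the crate's empty half, and slid the shutter across the port to its stop. I handed the job in with the robot clear of everything, but the sign-off returned no verdict.

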